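# Clamp a model-house wall in the glue-up clamp

## Task

Push the little plank wall along the bed of the glue-up clamp until its far edge sits flush against the fence. Then pull the clamp's spring-loaded captive screw up by its T-handle until it stops, and turn it clockwise (seen from above) until it comes up against its end stop, so that the jaw holds the wall tight against the pad above it; let go and leave the wall flush against the fence, the screw tight and the other things undisturbed.

Things in the scene. Friction and masses are not known exactly. Their poses are not given: they have to be found in the camera images.
- clamp: Wooden glue-up clamp, fixed to the table. Origin at table level, on the line through jaw and screw; x runs along the bed to the fence, y left, z up. Plywood bed, x -140 to +100, y -130 to +100 mm, top 24 mm above the table, with a pocket (x +-35, y -43 to +70) for the jaw. Thread block 84 x 84 mm centred at x 0, y -85, top at z 76 mm, carries the screw.
- fence_face (a point): Middle of the foot of the fence's face, on the bed (clamp x +80, y +40, z 24 mm). The fence is a wooden bar 120 mm long in y, 18 mm thick, 24 mm high; the panel's far edge comes flush against this face. Axes as the clamp's.
- pad_point (a point): Middle of the underside of the 50 x 50 mm sprung cork-faced pad (clamp x 0, y +35, z 39 mm at rest; it moves up with joint pad). It hangs from a bridge 50 mm wide (x +-25) that reaches from the thread block to clamp y +75, z 58 to 76 mm; a steel pin stands 8 mm out of the bridge. The panel slides under pad and bridge, 3 mm clear.
- panel: Loose wooden house wall, planks with a window opening, 160 (x) x 110 (y) x 12 (z) mm, 0.09 to 0.18 kg, flat on the clamp's bed. Origin at the centre of its underside, x along its length. Starts 50 to 75 mm short of the fence, up to 0.1 rad askew, and within 6 mm of clamp y +35. Flush, its origin is at clamp x = 0; y should stay near +35 mm (within 30).
- handle_top (a point): Centre of the top of the screw's black T-handle, 124 mm above the table at rest, at clamp x 0, y -85. Its grip bar is 80 mm long along this point's x, 18 mm thick along y, 36 mm tall, on a hub disc of 26 mm radius, 8 mm thick, 4 mm above the block. The screw's axis is vertical. It rises with screw_lift and turns with screw_turn.
- screw_lift (a joint): Height of the screw above rest, m. Spring and weight pull it down: about 8 N at rest, 10 N at 12 mm. Pulled up it stops against the thread's upper flank at 12 to 14 mm (varies, feel for it); there it can be turned into the thread, which has 3 mm play and raises it 6.5 mm per rad, 13 mm in all. Unscrewed it drops back when let go.
- screw_turn (a joint): Angle of the screw, rad, growing clockwise from above; 0 with the bar along clamp x. Starts -0.3 to 0.1. Not pulled up it meets a wall at 0.2 to 0.6. Pulled up it enters the thread (which begins, unseen, at 0.4 to 0.8) and turns to a hard end stop at about 2.4 to 2.9. In the thread it stays where it is let go, so it can be regrasped. Turning takes under 0.5 N m.
- jaw_top (a point): Centre of the top of the 60 x 60 mm steel jaw plate that is part of the screw and rises with screw_lift; at rest in the pocket, 14 mm below the bed's top, under the pad. During the turning it lifts the panel against the pad.
- pad (a joint): How far the pad is pushed up by the clamped panel, m: 0 while nothing touches it, about 4 to 7 mm with the screw at its end stop. Its spring takes 4 N plus 1.2 N per mm.
- glue: Bystander: white glue bottle, 54 mm across, 150 mm tall, origin under its centre.
- brushes: Bystander: glass jar with paint brushes, 76 mm across, about 190 mm tall, origin under its centre.
- house: Bystander: finished model house with a card roof, 96 x 90 mm, about 110 mm tall, origin under its centre.
Things that resemble listed ones, but are neither listed nor needed, are in the scene too. Several things have the shape of the panel; the one meant has the colours described above.

How it is judged:
On the way, in this order (a step that is already met when the one before it is completed fails the run):
1. the panel is flush against the fence, the screw still down (x of panel in the frame of clamp above -0.005 m and angle between the x axis of panel and the x axis of clamp, either way round below 0.07 rad and value of joint screw_lift below 0.006 m), for 0.1 s.
2. the screw is pulled up to its thread (value of joint screw_lift above 0.009 m and value of joint screw_turn below 0.9 rad), for 0.05 s.
3. the screw is driven and presses the panel against the pad (value of joint screw_turn above 1.5 rad and value of joint pad above 0.003 m), for 0.1 s.
At the end, for the whole second after the job is handed in: The panel is within 6 mm of flush with the fence, square to within 0.08 rad and within 30 mm of the jaw's centre line, at rest; the screw stays up by more than 18 mm and turned past 1.5 rad by its thread, pressing the panel so that the pad is pushed up by more than 3 mm (all of step 3 and x of panel in the frame of clamp between -0.006 and 0.006 m and y of panel in the frame of clamp between 0.005 and 0.065 m and angle between the x axis of panel and the x axis of clamp, either way round below 0.08 rad and value of joint screw_lift above 0.018 m and linear speed of panel below 0.01 m/s); the robot touches nothing.
It fails at once if a bystander (glue bottle, brush jar, model house) is moved by more than 30 mm (distance of any of glue, brushes, house from where it was at the start of the episode above 0.03 m).
It also fails if it takes over 72 s, if anything falls off the work surface, if the arm or the gripper's body presses on something with over 40 N, if the wrist force passes 120 N, or if a joint passes its speed limit or range.

## Robot

A 7-joint arm with a two-finger parallel gripper is mounted at the origin on the work surface. World frame = base frame: x ahead of the robot, y to its left, z up, the work surface at z = 0. Lengths are in m, angles in rad, forces in N, time in s.
With the tool pointing down it reaches from about 0.4 to 0.85 m from the base axis. Payload 4.5 kg.
Tool frame: the origin (TCP) lies between the finger pads; the fingertips stand 17 mm ahead of it and the grasp point (between the pads) lies 2 mm behind it; z points along the fingers, y is the line along which they close (so a half turn about z gives the same grasp; the last joint's range is limited). The gripper opens to 88 mm and grips with 3 to 60 N. Pads are 18 mm wide; open, the fingers measure 123 mm over their backs; the gripper's body (75 mm by 187 mm) begins 45 mm behind the grasp point.
Start: joints at [1.24, 0.689, -0.195, 1.565, 0.157, 0.902, -0.215], TCP at [0.223, -0.584, 0.256] pointing down, gripper open.
Joint ranges: [-3.01, 3.01], [-0.46, 2.08], [-1.47, 1.51], [0.13, 2.56], [-1, 4.14], [0.04, 2.09], [-2.66, 2.66]. Speed limits (rad/s): [2.57, 2.57, 3.14, 3.14, 3.14, 3.14, 3.14].

## Interface

Orientations are given as a rotation vector (axis times angle).
In Python, from station import telemetry, vision, r, finder gives the robot as it stands.
- The arm moves only by the shell command python3 -m pendant 'ROWS' [FORCE]. ROWS is JSON, a list of rows, each a list of 7 numbers: the closure, from 0 (fully open) to 1 (shut), then the shift along the tool's x, y, z in m, then the turn, a rotation vector about the tool's x, y, z in degrees. A call has 1 to 12 rows; each row shifts and turns the commanded pose from where the row before left it, along the tool's axes as they then stand; what a row does not reach is not made up. A row lasts 1/8 s, in which the tool goes at most 62.5 mm and 10.7 degrees, less where a joint would pass 70% of its speed; a pose out of reach is approached as far as the arm can. A call with a gripper value outside its range is refused whole. The fingers move at their own pace and stop on an object; FORCE is the grip in N (left out, the last holds). Time passes only in rows, so rows that do not move let the fingers close. It gives the time, the measured TCP pose, the force, the opening and the grip force at its end, in the units of the state.
- telemetry.sense(): the state, without advancing time (a new reading comes with each control period).
- vision.grab_frame(name): name is "side" or "top" or "wrist"; returns a dict with "frame" (384x512x3 uint8, red, green, blue), "intrinsics" (3x3 intrinsics, pixels), "extrinsics" (4x4, takes a point from camera to world coordinates). Camera axes: x right, y down, z forward; pixel columns grow to the right and rows downward; lengths in m; the calibration is good to about 2 mm. The wrist camera is an equidistant fisheye: a pixel r from the principal point sees the ray r / f radians off the axis. A picture is of the moment at which its call begins. There is no depth.
- r.finish_job(): hands the job in; it is judged then, once.
Trained networks look in a picture, given as the dict that the camera call returned (one of the last four; its "shot" number tells which), for a name from the list of things; names that differ only in an ending like _2 or _b are one class to them, and where a whole thing is asked for, a point or a joint stands for the part that bears it (a point fixed in the world has none). Each returns a list of dicts, best first, with "p" (0 to 1); they miss things now and then, are a little off and sometimes report something else, mostly with a low value. They report only what shows in the picture. A call takes as long as a camera call. They do not tell look-alikes from the thing itself.
- finder.recognise(picture, target): "box" ([left, top, right, bottom] in pixels, round what is visible of it).
The state is a dict: "time_s": time; "qpos": joint angles; "dq": joint speeds; "joint_efforts": joint torques, N m; "tcp_pos": TCP position; "tool_rot": TCP orientation; "force": force on the tool from outside, world axes, zero at the start; "moment": the same for the moment, N m; "width": finger opening in m; "finger_force": force on a finger pad.
Only numpy, scipy, OpenCV 4.12 (cv2) and the standard library are available. Lean on these libraries where they do the work, as an engineer would, in place of code of your own. Each camera call takes 0.05 s, during which the arm holds its last target. There are 200 camera calls.

## Working session

There is one attempt and no reset: what is moved stays moved. The work goes in short steps, Python scripts to look and compute and a shell command to move; the robot and the scene stay as the last step left them, time stands still between calls to the robot, and variables do not carry over. Pictures are saved under pics/ and viewed, at most 10 in all, crops included, and the job is handed in when it is done.

```bash
mkdir -p pics; ls; python3 - <<'E'
from station import telemetry, vision, r, finder
import cv2, numpy as np
s=telemetry.sense(); print(s['time_s'],s['tcp_pos'],s['tool_rot'],s['force'])
ims=[]
for n in ('side','top'):
    p=vision.grab_frame(n); ims.append(p['frame'])
    print(n,np.round(p['intrinsics'],1).tolist(),np.round(p['extrinsics'],3).tolist())
    for t in ('clamp','panel','handle_top','pad_point','glue','brushes','house'):
        print(t,[(np.round(d['box']).astype(int).tolist(),round(d['p'],2)) for d in finder.recognise(p,t)][:4])
    cv2.imwrite(f'pics/{n}0.png',cv2.resize(p['frame'][:,:,::-1],(800,600),interpolation=cv2.INTER_CUBIC))
E
```

```text
pics
0.0 [ 0.22269686 -0.58332962  0.25488655] [-3.08769278e+00 -5.69607879e-01  7.39833989e-04] [ 0.28224665 -0.1695307   0.39355348]
side [[401.2, 0.0, 265.5], [0.0, 401.2, 185.2], [0.0, 0.0, 1.0]] [[-0.829, -0.272, 0.489, 0.063], [-0.559, 0.422, -0.714, 0.75], [-0.012, -0.865, -0.502, 0.631], [0.0, 0.0, 0.0, 1.0]]
clamp [([223, 154, 324, 230], 0.78), ([254, 150, 288, 208], 0.39)]
panel [([208, 234, 286, 293], 0.88), ([257, 194, 320, 220], 0.87), ([252, 186, 275, 204], 0.32)]
handle_top [([265, 151, 293, 167], 0.97), ([226, 151, 322, 230], 0.58)]
pad_point []
glue [([333, 127, 348, 172], 0.61)]
brushes [([181, 248, 228, 346], 0.96)]
house [([264, 151, 291, 169], 0.63), ([101, 243, 151, 313], 0.62)]
top [[398.6, 0.0, 257.2], [0.0, 398.6, 183.8], [0.0, 0.0, 1.0]] [[0.087, -0.972, 0.218, 0.362], [-0.996, -0.085, 0.017, -0.007], [0.002, -0.218, -0.976, 1.114], [0.0, 0.0, 0.0, 1.0]]
clamp [([246, 140, 341, 240], 0.56)]
panel [([167, 182, 227, 249], 0.9), ([252, 184, 305, 241], 0.84)]
handle_top [([308, 152, 325, 186], 0.84), ([252, 185, 307, 240], 0.36)]
pad_point [([268, 177, 286, 192], 0.56)]
glue [([386, 203, 422, 231], 0.61)]
brushes [([91, 207, 136, 237], 0.72)]
house [([95, 124, 143, 174], 0.95)]
```

View pics/side0.png

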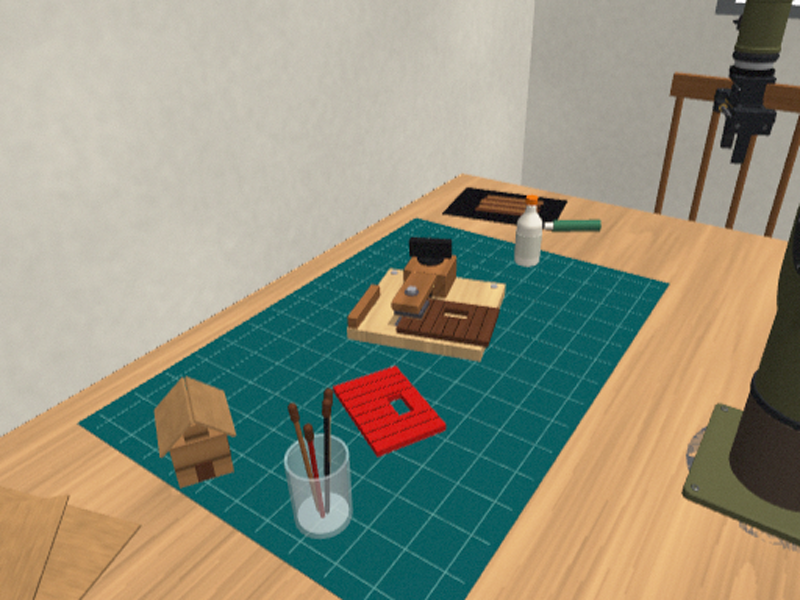

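View pics/top0.png

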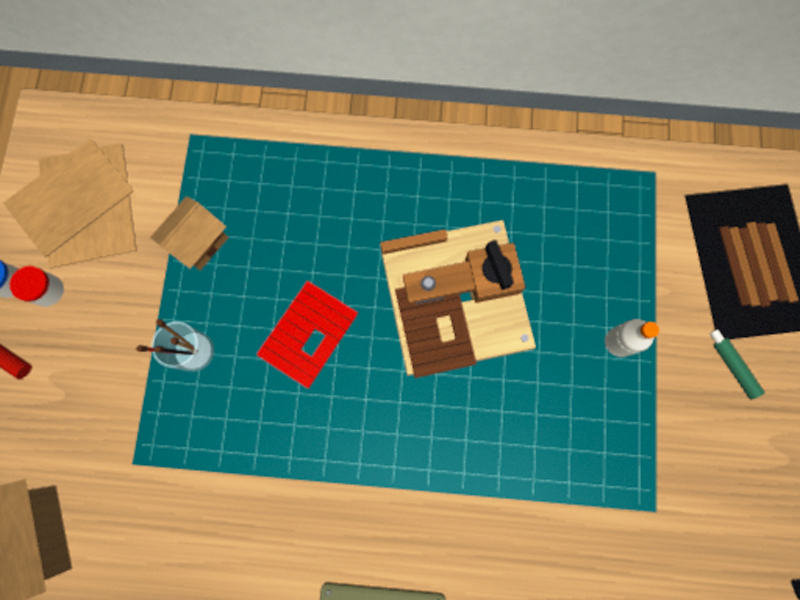

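The side picture shows the clamp with the handle at (430,250) and the brown wall at (450,322). In the top picture the fence is at (415,242), the bridge at (435,283), the handle at (497,265), and the bed's lower edge runs (412,376) to (535,346).
Panel candidates in the top picture: the brown plank wall on the bed (433,332), the red wall on the mat (308,334) and the brown planks on the black tray (760,265). I choose the brown wall on the bed, and check it in a crop.

```bash
python3 - <<'E'
from station import vision
import cv2
p=vision.grab_frame('top')
c=p['frame'][135:250,235:355,::-1]
cv2.imwrite('pics/crop1.png',cv2.resize(c,None,fx=5,fy=5,interpolation=cv2.INTER_CUBIC))
E
```

```text
(no output)
```

View pics/crop1.png

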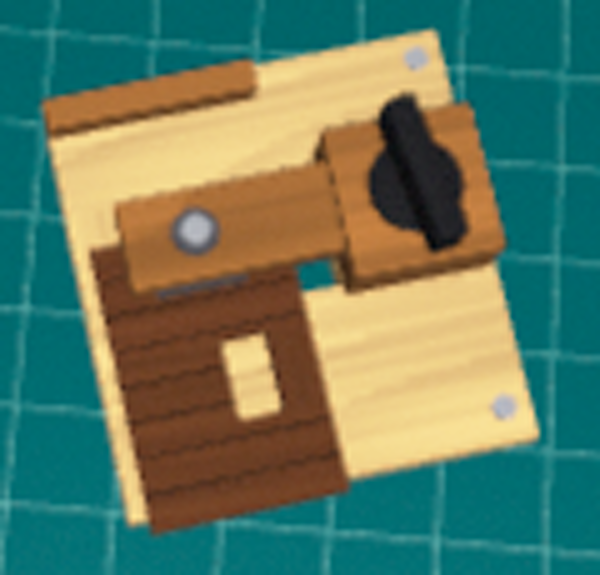

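The crop shows the brown plank wall with its window, lying on the clamp's bed. Its near corners are at (152,534) and (347,488), and the handle bar runs (400,97) to (447,245).

```bash
cat > h.py <<'E'
from station import telemetry, vision, r, finder
import cv2, numpy as np
from scipy.optimize import least_squares
from scipy.spatial.transform import Rotation as R
def ray(p,uv):
    K,E=p['intrinsics'],p['extrinsics']
    d=E[:3,:3]@np.array([(uv[0]-K[0,2])/K[0,0],(uv[1]-K[1,2])/K[1,1],1]); return E[:3,3],d
def onz(p,uv,z):
    o,d=ray(p,uv); return o+d*(z-o[2])/d[2]
def tri(a,b):
    A=np.column_stack([a[1],-b[1]]); t=np.linalg.lstsq(A,b[0]-a[0],rcond=None)[0]
    x,y=a[0]+a[1]*t[0],b[0]+b[1]*t[1]; return (x+y)/2,np.linalg.norm(x-y)
def proj(p,X):
    E=p['extrinsics'];c=(np.asarray(X)-E[:3,3])@E[:3,:3];K=p['intrinsics']
    return c[...,:2]/c[...,2:]*K[0,0]+K[:2,2]
def T(c,X): # clamp pose (x,y,yaw) -> world
    X=np.asarray(X,float);cs,sn=np.cos(c[2]),np.sin(c[2])
    return np.stack([c[0]+cs*X[...,0]-sn*X[...,1],c[1]+sn*X[...,0]+cs*X[...,1],X[...,2]],-1)
E
cat > a.py <<'E'
from h import *
p=vision.grab_frame('top'); q=vision.grab_frame('side')
f=lambda u:np.array(u)/5+[234.9,134.9]
X=np.array([[100,-130,24],[-140,-130,24],[-140,100,24],[80,100,48],[80,-20,48],[25,75,76],[-25,75,76],[-42,-127,76]])/1e3
U=f([[436,30],[538,438],[130,525],[50,135],[257,95],[117,203],[137,292],[505,248]])
s=least_squares(lambda c:(proj(p,T(c,X))-U).ravel(),[.45,-.05,.25],loss='soft_l1')
c=s.x; print('clamp',c,np.round(s.fun.reshape(-1,2),1).tolist())
np.save('clamp.npy',c)
P=np.array([[-80,-55,12],[-80,55,12],[80,55,12]])/1e3; P[:,2]+=.024
V=f([[347,488],[152,534],[92,250]])
s=least_squares(lambda a:(proj(p,T(c,T(a,P)))-V).ravel(),[-.06,.035,0]); print('panel in clamp',s.x,np.round(s.fun,1))
a,b=[onz(p,f(u),.124) for u in ([402,102],[447,243])]; m=(a+b)/2
print('bar',a,b,m,'expected',T(c,[0,-.085,.124]),'turn',c[2]-np.arctan2(*(a-b)[[1,0]]))
# height of handle top: top-view bar middle and side-view bar top (800px image)
k=lambda u:np.array(u)*.64-.18
print('tri bar ends',tri(ray(p,f([402,102])),ray(q,k([411,240]))),tri(ray(p,f([447,243])),ray(q,k([451,241]))))
print('tri pin',tri(ray(p,f([195,230])),ray(q,k([411,292]))))
st=telemetry.sense();print(st['time_s'],R.from_rotvec(st['tool_rot']).as_matrix().round(2).tolist())
E
python3 a.py
```

```text
clamp [ 0.61318576 -0.06645588  0.29413124] [[-0.1, 0.2], [0.5, 0.1], [0.1, 0.1], [-0.3, -0.7], [0.5, -1.2], [-0.8, 0.3], [-0.9, 0.5], [0.9, 0.1]]
panel in clamp [-0.06700505  0.03562411  0.00288925] [ 0.7  0.4 -0.2 -0.2 -0.5 -0.3]
bar [ 0.67115839 -0.13243962  0.124     ] [ 0.59846322 -0.15937371  0.124     ] [ 0.63481081 -0.14590666  0.124     ] expected [ 0.63782798 -0.1478055   0.124     ] turn -0.06069482112370006
tri bar ends (array([ 0.67479477, -0.13292753,  0.11590708]), np.float64(0.002411169642412365)) (array([ 0.60089066, -0.15868789,  0.12235309]), np.float64(0.004433354501117465))
tri pin (array([ 0.60684923, -0.03182444,  0.07312242]), np.float64(0.0018669203885947336))
0.95 [[0.93, 0.36, 0.0], [0.36, -0.93, -0.0], [0.0, 0.0, -1.0]]
```

```bash
cat > go.py <<'E'
# usage: go.py cx cy z yawoff(rad, tool x vs clamp x) -> tool-frame shift to clamp-frame point, turn about tool z
import sys; from h import *
c=np.load('clamp.npy'); s=telemetry.sense(); M=R.from_rotvec(s['tool_rot']).as_matrix()
x,y,z,w=map(float,sys.argv[1:5])
d=T(c,[x,y,z])-s['tcp_pos']; tx=M[:,0]
yaw=np.arctan2(tx[1],tx[0]); p=s['tcp_pos']-[c[0],c[1],0]
print('now clamp xyz mm',np.round(R.from_euler('z',-c[2]).apply(p)*1e3,1),'yaw-clamp',round(yaw-c[2],4),'tilt',M[:,2].round(3))
print('shift tool mm',np.round(M.T@d*1e3,1),'turn z deg',round(np.degrees(yaw-c[2]-w),2),'q7',s['qpos'][6],'F',np.round(s['force'],1),'w',s['width'],'t',s['time_s'])
E
python3 go.py -.185 .037 .2 0
```

```text
now clamp xyz mm [-523.4 -382.1  255.8] yaw-clamp 0.0707 tilt [ 0. -0. -1.]
shift tool mm [ 367.2 -394.1   55.7] turn z deg 4.05 q7 -0.21511442239807185 F [-0.2 -0.4 -0.2] w 0.08839066027503358 t 0.95
```

```bash
python3 -m pendant '[[0.32,0.0306,-0.0328,0,0,0,0],[0.32,0.0306,-0.0328,0,0,0,0],[0.32,0.0306,-0.0328,0,0,0,0],[0.32,0.0306,-0.0328,0,0,0,0],[0.32,0.0306,-0.0328,0,0,0,0],[0.32,0.0306,-0.0328,0,0,0,0],[0.32,0.0306,-0.0328,0,0,0,0],[0.32,0.0306,-0.0328,0,0,0,0],[0.32,0.0306,-0.0328,0,0,0,0],[0.32,0.0306,-0.0328,0,0,0,0],[0.32,0.0306,-0.0328,0,0,0,0],[0.32,0.0306,-0.0328,0,0,0,4.05]]' 20; python3 go.py -.185 .037 .048 0
```

```text
time_s: 2.45
tcp_pos: [0.4263, -0.0838, 0.2559]
tool_rot: [3.108, 0.458, 0.001]
force: [0.3, 0.2, -0.6]
width: 0.06
finger_force: 0.0
now clamp xyz mm [-183.9   37.5  255.9] yaw-clamp -0.0018 tilt [ 0.001 -0.    -1.   ]
shift tool mm [ -1.3   0.5 207.9] turn z deg -0.1 q7 -1.2972743451555782 F [ 0.3  0.2 -0.6] w 0.05998040525087073 t 2.45
```

```bash
python3 -m pendant '[[0.32,0,0,0.045,0,0,0],[0.32,0,0,0.045,0,0,0],[0.32,0,0,0.045,0,0,0],[0.32,0,0,0.045,0,0,0],[0.32,0,0,0.028,0,0,0],[0.32,0,0,0,0,0,0]]'; python3 go.py -.089 .037 .048 0; python3 - <<'E'
from h import *
p=vision.grab_frame('side');cv2.imwrite('pics/s1.png',cv2.resize(p['frame'][130:260,190:360,::-1],None,fx=4.5,fy=4.5,interpolation=cv2.INTER_CUBIC))
E
```

```text
time_s: 3.2
tcp_pos: [0.4291, -0.0863, 0.0618]
tool_rot: [-3.106, -0.463, 0.012]
force: [-0.6, 0.2, 0.8]
width: 0.0598
finger_force: 0.0
now clamp xyz mm [-181.9   34.4   61.8] yaw-clamp 0.0018 tilt [-0.008 -0.    -1.   ]
shift tool mm [93.  -2.4 13.1] turn z deg 0.1 q7 -1.6339173823568094 F [-0.6  0.2  0.8] w 0.05983565671163393 t 3.2
```

View pics/s1.png

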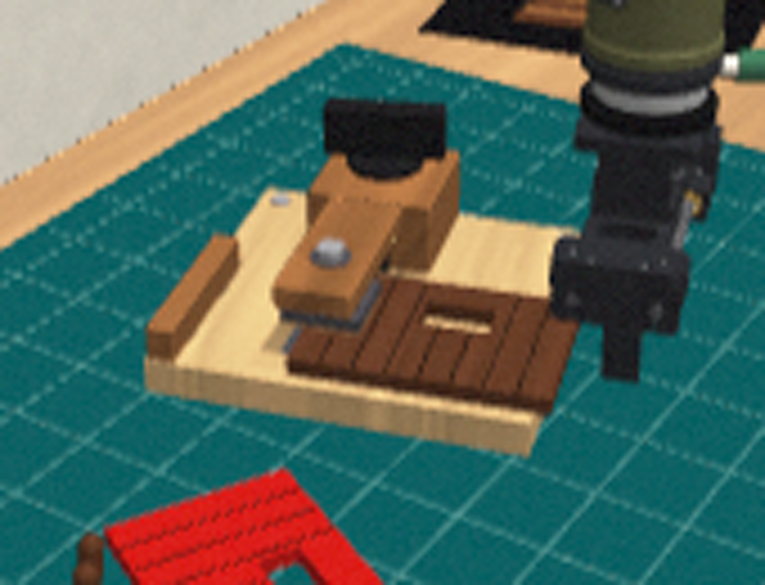

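The crop shows the two fingers at (620,350), clear behind the wall's near edge (565,370), but about 14 mm too high still.

```bash
python3 -m pendant '[[0.32,0,-0.002,0.007,0,0,0],[0.32,0,0,0.007,0,0,0],[0.32,0,0,0,0,0,0]]'; python3 go.py -.089 .037 .048 0
```

```text
time_s: 3.62
tcp_pos: [0.4313, -0.0852, 0.0517]
tool_rot: [-3.106, -0.461, 0.016]
force: [0.7, 0.8, 0.4]
width: 0.0601
finger_force: 0.0
now clamp xyz mm [-179.5   34.8   51.7] yaw-clamp 0.0006 tilt [-0.01  0.   -1.  ]
shift tool mm [90.5 -2.1  2.8] turn z deg 0.04 q7 -2.010918582646496 F [0.7 0.8 0.4] w 0.06010622145313099 t 3.625
```

```bash
python3 -m pendant '[[0.32,0.006,0,0.003,0,0,0],[0.32,0.006,0,0.003,0,0,0],[0.32,0,0,0,0,0,0]]'; python3 go.py -.089 .037 .046 0
```

```text
time_s: 4.0
tcp_pos: [0.4431, -0.0812, 0.0447]
tool_rot: [-3.105, -0.461, 0.016]
force: [-0.2, -0.6, -0.7]
width: 0.0599
finger_force: 0.0
now clamp xyz mm [-167.1   35.2   44.7] yaw-clamp 0.0004 tilt [-0.011  0.001 -1.   ]
shift tool mm [78.1 -1.8 -2.1] turn z deg 0.03 q7 -2.0180361418436332 F [-0.2 -0.6 -0.7] w 0.059896289786010075 t 4.0
```

```bash
python3 -m pendant '[[0.32,0.008,0,-0.0005,0,0,0],[0.32,0.008,0,0,0,0,0],[0.32,0.008,0,0,0,0,0],[0.32,0.008,0,0,0,0,0],[0.32,0.008,0,0,0,0,0],[0.32,0.008,0,0,0,0,0],[0.32,0.008,0,0,0,0,0],[0.32,0.008,0,0,0,0,0],[0.32,0,0,0,0,0,0]]'; python3 go.py -.089 .037 .046 0
```

```text
time_s: 5.12
tcp_pos: [0.5046, -0.0626, 0.0445]
tool_rot: [-3.105, -0.46, 0.016]
force: [-0.4, 0.3, -1.0]
width: 0.0598
finger_force: 0.0
now clamp xyz mm [-102.8   35.2   44.5] yaw-clamp 0.0004 tilt [-0.01   0.001 -1.   ]
shift tool mm [13.8 -1.8 -1.6] turn z deg 0.02 q7 -1.97625984888577 F [-0.4  0.3 -1. ] w 0.05982859188311354 t 5.125
```

Now the rest, in small steps, watching the force.

```bash
python3 -m pendant '[[0.32,0.003,0,0,0,0,0],[0.32,0.003,0,0,0,0,0],[0.32,0.003,0,0,0,0,0],[0.32,0.001,0,0,0,0,0]]'; python3 go.py -.089 .037 .046 0;python3 -m pendant '[[0.32,0.0015,0,0,0,0,0],[0.32,0,0,0,0,0,0]]';python3 - <<'E'
from h import *
p=vision.grab_frame('top');cv2.imwrite('pics/t2.png',cv2.resize(p['frame'][135:250,235:355,::-1],None,fx=5,fy=5,interpolation=cv2.INTER_CUBIC))
E
```

```text
time_s: 5.62
tcp_pos: [0.5133, -0.06, 0.0444]
tool_rot: [-3.105, -0.46, 0.018]
force: [-1.2, -0.1, 0.3]
width: 0.0602
finger_force: 0.4
now clamp xyz mm [-93.8  35.1  44.4] yaw-clamp 0.0002 tilt [-0.012  0.001 -1.   ]
shift tool mm [ 4.7 -1.9 -1.6] turn z deg 0.01 q7 -1.9662567935456619 F [-1.2 -0.1  0.3] w 0.06018160344208908 t 5.625
time_s: 5.88
tcp_pos: [0.5147, -0.0596, 0.0444]
tool_rot: [-3.105, -0.46, 0.018]
force: [0.7, 0.5, -0.0]
width: 0.0601
finger_force: 0.1
```

View pics/t2.png

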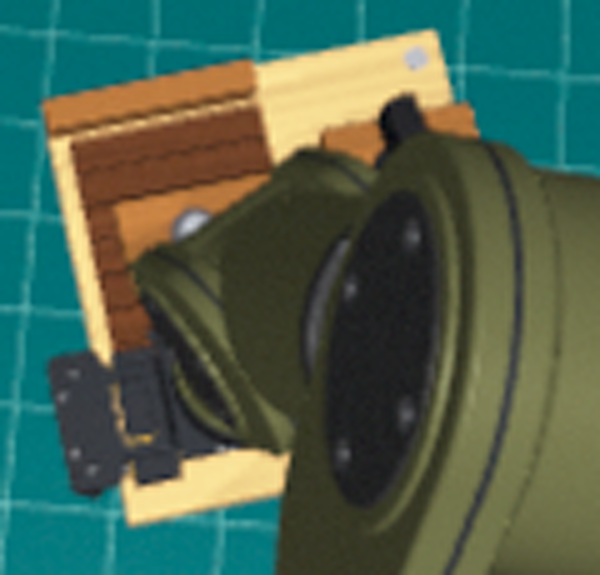

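The picture shows the wall under the bridge with a narrow light gap left to the fence at about (160,138), so I push on a little.

```bash
for i in 1; do :; done; python3 -m pendant '[[0.32,0.0015,0,0,0,0,0],[0.32,0.0015,0,0,0,0,0],[0.32,0.001,0,0,0,0,0]]' | sed -n '2p;4p'; python3 -m pendant '[[0.32,0.001,0,0,0,0,0],[0.32,0,0,0,0,0,0]]'| sed -n '2p;4p'; python3 go.py -.089 .037 .046 0
```

```text
tcp_pos: [0.5184, -0.0585, 0.0444]
force: [-0.5, -0.6, 0.2]
tcp_pos: [0.5195, -0.0581, 0.0444]
force: [-0.0, -0.4, 0.4]
now clamp xyz mm [-87.3  35.1  44.4] yaw-clamp 0.0003 tilt [-0.011  0.001 -1.   ]
shift tool mm [-1.7 -1.9 -1.6] turn z deg 0.02 q7 -1.959745115525055 F [-0.  -0.4  0.4] w 0.05977928795117678 t 6.55
```

```bash
python3 -m pendant '[[0.32,0.001,0,0,0,0,0],[0.32,0.001,0,0,0,0,0],[0.32,0,0,0,0,0,0]]' | sed -n '2p;4p'; python3 -m pendant '[[0.32,0.001,0,0,0,0,0],[0.32,0.001,0,0,0,0,0],[0.32,0,0,0,0,0,0]]'| sed -n '2p;4p'; python3 - <<'E'
from h import *
p=vision.grab_frame('top')
# panel far edge vs fence: brightness along clamp x on clamp y=55, top image, at z=36mm
c=np.load('clamp.npy')
for y in (.07,.045,.02):
    print([p['frame'][tuple(np.round(proj(p,T(c,[x,y,.036]))[::-1]).astype(int))].tolist() for x in np.arange(.066,.09,.003)])
E
```

```text
tcp_pos: [0.5198, -0.0581, 0.0442]
force: [-4.5, -0.7, 3.2]
tcp_pos: [0.5199, -0.0581, 0.0441]
force: [-8.3, -1.5, 5.9]
[[118, 69, 42], [109, 63, 40], [109, 64, 39], [114, 67, 39], [119, 70, 41], [120, 73, 42], [129, 84, 48], [165, 107, 56]]
[[115, 68, 42], [112, 65, 40], [117, 68, 40], [119, 69, 42], [120, 69, 43], [120, 72, 42], [137, 90, 47], [191, 125, 65]]
[[113, 67, 41], [118, 70, 44], [118, 67, 39], [117, 68, 42], [121, 72, 43], [120, 72, 42], [138, 90, 49], [191, 124, 66]]
```

The wall has stopped against the fence with 8 N on it and no bed shows between them, so it is flush. Back off and rise.

```bash
python3 -m pendant '[[0.32,-0.012,0,0,0,0,0],[0.32,-0.016,0,0,0,0,0],[0.32,0,0,-0.03,0,0,0],[0.32,0,0,-0.045,0,0,0],[0.32,0,0,-0.045,0,0,0],[0.32,0,0,-0.04,0,0,0],[0.2,0,0,0,0,0,0]]'; python3 go.py 0 -.085 .2 0.06; python3 - <<'E'
from h import *
print(telemetry.sense()['qpos'])
p=vision.grab_frame('wrist'); print(p['intrinsics'],p['extrinsics'].round(3))
E
```

```text
time_s: 8.22
tcp_pos: [0.501, -0.065, 0.2074]
tool_rot: [-3.106, -0.459, 0.004]
force: [0.8, 0.5, -0.4]
width: 0.0677
finger_force: 0.0
now clamp xyz mm [-106.9   33.9  207.4] yaw-clamp -0.0004 tilt [-0.003  0.001 -1.   ]
shift tool mm [107.  118.9   6.9] turn z deg -3.46 q7 -1.7755900114423282 F [ 0.8  0.5 -0.4] w 0.06770696310028573 t 8.225
[ 0.37497005  0.65251296 -0.54385244  1.95975503  0.52490167  0.67481003
 -1.77559001]
[[297.31863964   0.         254.59475889]
 [  0.         297.31863964 191.62080251]
 [  0.           0.           1.        ]] [[ 0.289 -0.919 -0.267  0.569]
 [-0.957 -0.278 -0.08  -0.045]
 [-0.001  0.278 -0.96   0.336]
 [ 0.     0.     0.     1.   ]]
```

```bash
python3 -m pendant '[[0.3,0.027,0.030,0,0,0,0],[0.3,0.027,0.030,0,0,0,0],[0.3,0.027,0.030,0,0,0,0],[0.3,0.026,0.029,0,0,0,-3.4],[0.3,0,0,0,0,0,0]]'; python3 go.py 0 -.085 .11 0.06; python3 - <<'E'
from h import *
p=vision.grab_frame('wrist'); print([ (d['box'],d['p']) for d in finder.recognise(p,'handle_top')][:2])
cv2.imwrite('pics/w3.png',p['frame'][:,:,::-1])
c=np.load('clamp.npy')
def fproj(X):
    E=p['extrinsics'];v=(X-E[:3,3])@E[:3,:3];K=p['intrinsics'];n=np.hypot(v[0],v[1]);th=np.arctan2(n,v[2])
    return K[:2,2]+K[0,0]*th*v[:2]/n
for x,y in ((-.04,0),(.04,0),(0,0)):
    a=-.06; print(fproj(T(c,[x*np.cos(a),-.085-x*np.sin(a),.124])))
print('tcp ray',fproj(telemetry.sense()['tcp_pos']-[0,0,.076]))
E
```

```text
time_s: 8.9
tcp_pos: [0.6363, -0.1502, 0.2003]
tool_rot: [-3.092, -0.547, 0.019]
force: [-1.1, 0.2, 0.2]
width: 0.0618
finger_force: 0.0
now clamp xyz mm [ -2.1 -86.9 200.3] yaw-clamp 0.0562 tilt [-0.012 -0.    -1.   ]
shift tool mm [ 3.3 -1.4 90.3] turn z deg -0.22 q7 -1.4905856642479953 F [-1.1  0.2  0.2] w 0.061849817134175325 t 8.9
[([223.9, 142.1, 282.5, 248.8], 0.7)]
[251.84905325 251.36460538]
[251.01314093 147.82370915]
[251.42262798 202.62242503]
tcp ray [249.49177129 207.45942814]
```

View pics/w3.png

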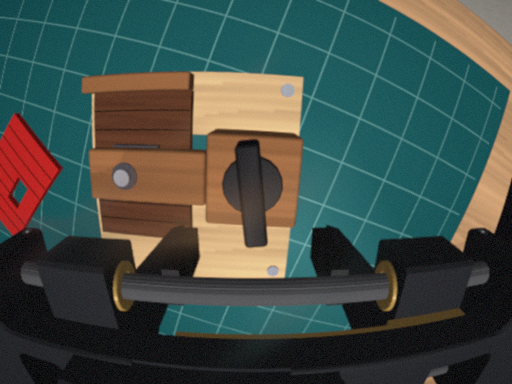

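The wrist picture shows the bar from (246,142) to (256,246), centre about (251,194), with the bridge to the left of it. The bar lies about 5° further counter-clockwise and a few mm further ahead than predicted, so I correct for that and go lower.

```bash
python3 -m pendant '[[0.3,0.005,-0.0014,0,0,0,-4.5],[0.3,0,0,0.025,0,0,0],[0.3,0,0,0.020,0,0,0],[0.3,0,0,0,0,0,0]]'; python3 go.py 0 -.085 .11 0.14; python3 - <<'E'
from h import *
p=vision.grab_frame('wrist'); print([ (d['box'],d['p']) for d in finder.recognise(p,'handle_top')][:2])
g=cv2.cvtColor(p['frame'],cv2.COLOR_RGB2GRAY)
cv2.imwrite('pics/w4.png',cv2.resize(p['frame'][100:300,150:350,::-1],None,fx=3,fy=3,interpolation=cv2.INTER_CUBIC))
c=np.load('clamp.npy')
def fproj(X):
    E=p['extrinsics'];v=(X-E[:3,3])@E[:3,:3];K=p['intrinsics'];n=np.hypot(v[0],v[1]);th=np.arctan2(n,v[2])
    return ((K[:2,2]+K[0,0]*th*v[:2]/n-[150,100])*3).round()
s=telemetry.sense();M=R.from_rotvec(s['tool_rot']).as_matrix()
for x in (-.04,0,.04): print('in crop: point at bar height along tool x',x,fproj((s['tcp_pos']+M[:,0]*x)*[1,1,0]+[0,0,.124]))
E
```

```text
time_s: 9.5
tcp_pos: [0.6368, -0.1446, 0.1558]
tool_rot: [-3.064, -0.674, 0.025]
force: [0.1, 0.2, 0.5]
width: 0.0616
finger_force: 0.0
now clamp xyz mm [-1.000e-01 -8.170e+01  1.558e+02] yaw-clamp 0.1391 tilt [-0.017  0.001 -1.   ]
shift tool mm [ 0.3  3.6 45.8] turn z deg -0.05 q7 -1.4601344011991189 F [0.1 0.2 0.5] w 0.061579131940121316 t 9.5
[([223.9, 149.5, 293.1, 280.0], 0.75)]
in crop: point at bar height along tool x -0.04 [315. 552.]
in crop: point at bar height along tool x 0 [315. 383.]
in crop: point at bar height along tool x 0.04 [316. 181.]
```

View pics/w4.png

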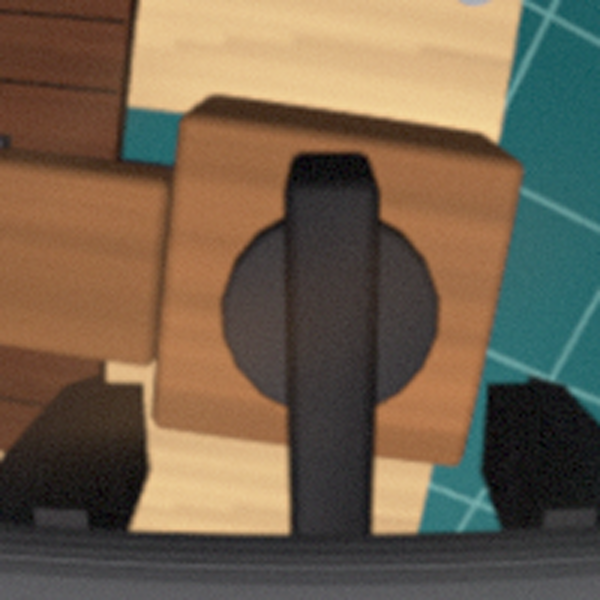

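The bar now stands upright in the crop with its centre line at column 332, against 316 for the tool. The tool needs 3.5 mm along +y, which agrees with the map; then down.

```bash
python3 -m pendant '[[0.3,0,0.0035,0.004,0,1,0],[0.3,0,0,0.02,0,0,0],[0.3,0,0,0.02,0,0,0],[0.3,0,0,0.004,0,0,0],[0.3,0,0,0,0,0,0]]'; python3 go.py 0 -.085 .108 0.14;
```

```text
time_s: 10.22
tcp_pos: [0.6402, -0.1475, 0.1092]
tool_rot: [-3.061, -0.673, -0.007]
force: [0.0, 0.3, -0.3]
width: 0.0619
finger_force: 0.0
now clamp xyz mm [  2.3 -85.4 109.2] yaw-clamp 0.1384 tilt [ 0.003  0.008 -1.   ]
shift tool mm [-2.2 -0.7  1.2] turn z deg -0.09 q7 -1.4896776654100523 F [ 0.   0.3 -0.3] w 0.061883819576175586 t 10.225
```

```bash
python3 -m pendant '[[0.3,-0.002,-0.0005,0.001,0,0,0],[1,0,0,0,0,0,0],[1,0,0,0,0,0,0],[1,0,0,0,0,0,0],[1,0,0,0,0,0,0],[1,0,0,0,0,0,0]]' 45; python3 -m pendant '[[1,0,0,-0.004,0,0,0],[1,0,0,-0.004,0,0,0],[1,0,0,0,0,0,0]]';python3 go.py 0 -.085 .128 0.14
```

```text
time_s: 10.98
tcp_pos: [0.6381, -0.1475, 0.1089]
tool_rot: [-3.061, -0.673, -0.008]
force: [-1.2, 2.4, 1.6]
width: 0.0179
finger_force: 45.0
time_s: 11.35
tcp_pos: [0.638, -0.1476, 0.1165]
tool_rot: [-3.061, -0.673, -0.008]
force: [1.0, 3.3, -8.7]
width: 0.0178
finger_force: 45.0
now clamp xyz mm [  0.2 -84.9 116.5] yaw-clamp 0.1385 tilt [ 0.003  0.009 -1.   ]
shift tool mm [ -0.2   0.  -11.5] turn z deg -0.09 q7 -1.4860493190548152 F [ 1.   3.3 -8.7] w 0.017770197318230974 t 11.35
```

```bash
for k in 1; do python3 -m pendant '[[1,0,0,-0.002,0,0,0],[1,0,0,-0.001,0,0,0],[1,0,0,0,0,0,0]]'|sed -n '2p;4p'; done; python3 -m pendant '[[1,0,0,-0.001,0,0,0],[1,0,0,0,0,0,0]]'|sed -n '2p;4p'; python3 -m pendant '[[1,0,0,-0.001,0,0,0],[1,0,0,0,0,0,0]]'|sed -n '2p;4p';python3 -m pendant '[[1,0,0,-0.001,0,0,0],[1,0,0,0,0,0,0]]'|sed -n '2p;4,6p'
```

```text
tcp_pos: [0.638, -0.1476, 0.1198]
force: [0.9, 4.3, -9.5]
tcp_pos: [0.638, -0.1477, 0.1208]
force: [0.5, 4.7, -9.8]
tcp_pos: [0.638, -0.1477, 0.1218]
force: [0.4, 6.2, -10.7]
tcp_pos: [0.638, -0.1477, 0.1221]
force: [2.1, 4.8, -14.8]
width: 0.0175
finger_force: 45.0
```

It stopped after about 13 mm with the force rising to 15 N. Now I turn clockwise.

```bash
python3 -m pendant '[[1,0,0,0,0,0,8],[1,0,0,0,0,0,8],[1,0,0,0,0,0,8],[1,0,0,0,0,0,8],[1,0,0,0,0,0,6],[1,0,0,0,0,0,0]]'; python3 go.py 0 -.085 .122 0;python3 -c "
from h import *;print(telemetry.sense()['moment'])"
```

```text
time_s: 13.22
tcp_pos: [0.6378, -0.1459, 0.1221]
tool_rot: [-3.11, 0.359, -0.002]
force: [0.6, 7.3, -14.1]
width: 0.0175
finger_force: 45.0
now clamp xyz mm [  0.6 -83.1 122.1] yaw-clamp -0.5242 tilt [ 0.002  0.011 -1.   ]
shift tool mm [0.5 1.9 0.1] turn z deg -30.04 q7 -2.0046116352523087 F [  0.6   7.3 -14.1] w 0.017493651386760307 t 13.225
[ 1.12808658 -0.42816051 -0.0949005 ]
```

```bash
python3 -m pendant '[[1,0.0005,0.0015,0,0,0,8],[1,0,0,-0.0009,0,0,8],[1,0,0,-0.0009,0,0,8],[1,0,0,-0.0009,0,0,6],[1,0,0,0,0,0,0]]'; python3 go.py 0 -.085 .122 0;python3 -c "
from h import *;s=telemetry.sense();print(s['moment'],s['qpos'])"
```

```text
time_s: 13.85
tcp_pos: [0.6384, -0.1447, 0.1241]
tool_rot: [-2.909, 1.148, 0.004]
force: [4.3, 10.9, -17.5]
width: 0.0178
finger_force: 45.0
now clamp xyz mm [  1.5 -82.2 124.1] yaw-clamp -1.0461 tilt [ 0.003  0.014 -1.   ]
shift tool mm [1.7 2.7 2.1] turn z deg -59.94 q7 -2.3950878972518925 F [  4.3  10.9 -17.5] w 0.01777105991904072 t 13.85
[ 1.74804603 -0.81303759 -0.21185372] [ 0.28692327  0.89566925 -0.24208305  1.56869203  0.26886796  0.70901439
 -2.3950879 ]
```

```bash
python3 -m pendant '[[1,-0.001,-0.0011,-0.0009,0,0,8],[1,0,0,0.0015,0,0,0],[1,0,0,0,0,0,0]]'|grep force; python3 go.py 0 -.085 .122 0;  python3 -m pendant '[[0.3,0,0,0,0,0,0],[0.3,0,0,0,0,0,0],[0.3,0,0,0,0,0,0],[0.3,0,0,-0.03,0,0,0],[0.3,0,0,-0.03,0,0,0],[0.3,0,0,0,0,0,0]]'; python3 go.py 0 -.085 .122 0;  python3 - <<'E'
from h import *
p=vision.grab_frame('side');cv2.imwrite('pics/s5.png',cv2.resize(p['frame'][130:240,200:330,::-1],None,fx=5,fy=5,interpolation=cv2.INTER_CUBIC))
print([d['box'] for d in finder.recognise(p,'handle_top')][:1])
E
```

```text
force: [2.4, 8.0, -12.3]
finger_force: 45.0
now clamp xyz mm [  1.9 -81.9 124.5] yaw-clamp -1.1851 tilt [ 0.004  0.013 -1.   ]
shift tool mm [2.2 3.  2.4] turn z deg -67.9 q7 -2.4994246651513428 F [  2.4   8.  -12.3] w 0.017598539515588978 t 14.225
time_s: 14.98
tcp_pos: [0.64, -0.1499, 0.188]
tool_rot: [-2.823, 1.356, -0.01]
force: [0.1, -0.8, 1.1]
width: 0.062
finger_force: 0.0
now clamp xyz mm [  1.5 -87.7 188. ] yaw-clamp -1.1895 tilt [ 0.01   0.006 -1.   ]
shift tool mm [-3.1  1.1 65.9] turn z deg -68.15 q7 -2.480441799979203 F [ 0.1 -0.8  1.1] w 0.061963683526813765 t 14.975
[[268.8, 143.1, 288.8, 165.1]]
```

View pics/s5.png

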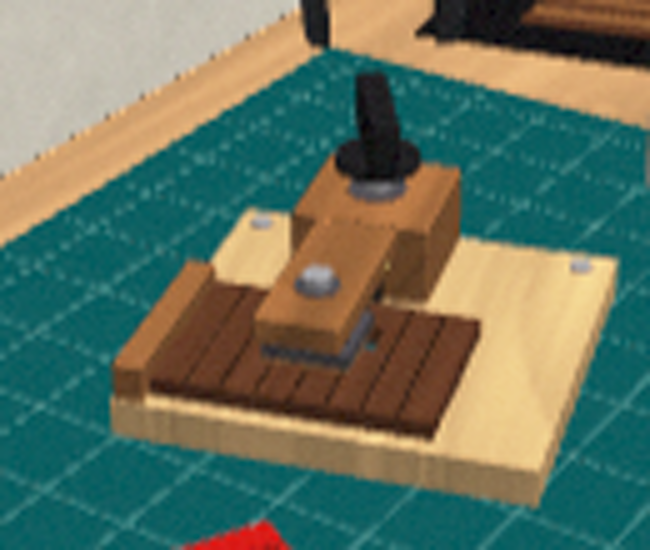

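The crop shows the hub standing well above the block at (378,165), so the thread holds the screw; the wall still lies against the fence (150,380). I turn the hand back half a turn to regrasp.

```bash
python3 -m pendant '[[0.3,0,0,0,0,0,-10],[0.3,0,0,0,0,0,-10],[0.3,0,0,0,0,0,-10],[0.3,0,0,0,0,0,-10],[0.3,0,0,0,0,0,-10],[0.3,0,0,0,0,0,-10],[0.3,0,0,0,0,0,-10],[0.3,0,0,0,0,0,-10],[0.3,0,0,0,0,0,-10]]' >/dev/null;python3 -m pendant '[[0.3,0,0,0,0,0,-10],[0.3,0,0,0,0,0,-10],[0.3,0,0,0,0,0,-10],[0.3,0,0,0,0,0,-10],[0.3,0,0,0,0,0,-10],[0.3,0,0,0,0,0,-10],[0.3,0,0,0,0,0,-10],[0.3,0,0,0,0,0,-10],[0.3,0,0,0,0,0,-10],[0.3,0,0,0,0,0,0]]'; python3 go.py 0 -.084 .124 1.952; python3 - <<'E'
from h import *
s=telemetry.sense();print(s['qpos']);M=R.from_rotvec(s['tool_rot']).as_matrix()
p=vision.grab_frame('wrist')
cv2.imwrite('pics/w6.png',p['frame'][:,:,::-1])
c=np.load('clamp.npy')
def fproj(X):
    E=p['extrinsics'];v=(X-E[:3,3])@E[:3,:3];K=p['intrinsics'];n=np.hypot(v[0],v[1]);th=np.arctan2(n,v[2])
    return ((K[:2,2]+K[0,0]*th*v[:2]/n)).round()
for x in (-.04,0,.04): print('along tool x',x,fproj((s['tcp_pos']+M[:,0]*x)*[1,1,0]+[0,0,.138]))
E
```

```text
time_s: 17.45
tcp_pos: [0.6374, -0.1491, 0.1833]
tool_rot: [-1.36, -2.829, -0.013]
force: [0.1, -0.1, -0.4]
width: 0.0616
finger_force: 0.0
now clamp xyz mm [ -0.8 -86.1 183.3] yaw-clamp 1.9514 tilt [ 0.002  0.009 -1.   ]
shift tool mm [ 1.3  1.1 59.3] turn z deg -0.04 q7 0.12731571756908117 F [ 0.1 -0.1 -0.4] w 0.06162064905635508 t 17.45
[ 0.6391042   0.99384401 -1.00900636  1.51270228  0.88620565  1.13795912
  0.12731572]
along tool x -0.04 [255. 277.]
along tool x 0 [255. 223.]
along tool x 0.04 [255. 160.]
```

View pics/w6.png

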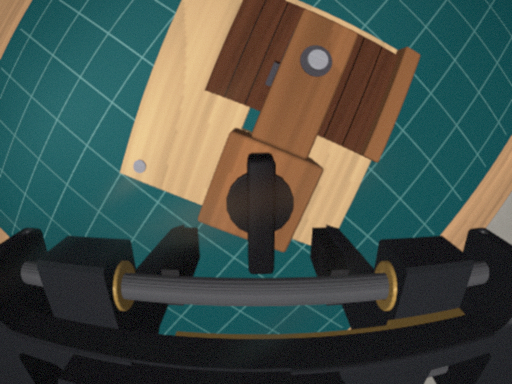

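The wrist picture shows the bar upright in the image at column 260, against 255 for the tool, so a shift of 2.5 mm along tool y; then down and grip.

```bash
python3 -m pendant '[[0.3,0.001,0.0025,0.02,0,0,0],[0.3,0,0,0.02,0,0,0],[0.3,0,0,0.019,0,0,0],[0.3,0,0,0,0,0,0]]'|grep force; python3 go.py 0 -.084 .124 1.952;python3 -m pendant '[[1,0,0,0,0,0,0],[1,0,0,0,0,0,0],[1,0,0,0,0,0,0],[1,0,0,0,0,0,0],[1,0,0,0,0,0,0]]' 45; python3 go.py 0 -.084 .124 1.952
```

```text
force: [-0.1, -0.6, 0.8]
finger_force: 0.0
now clamp xyz mm [  0.9 -83.7 123.4] yaw-clamp 1.9533 tilt [-0.     0.008 -1.   ]
shift tool mm [ 0.1 -1.  -0.6] turn z deg 0.07 q7 0.07579035783064136 F [-0.1 -0.6  0.8] w 0.06158773466083244 t 18.0
time_s: 18.62
tcp_pos: [0.6403, -0.1458, 0.1263]
tool_rot: [1.358, 2.832, 0.016]
force: [1.9, 2.1, 1.3]
width: 0.0178
finger_force: 45.0
now clamp xyz mm [  3.  -83.8 126.3] yaw-clamp 1.9534 tilt [ 0.005  0.008 -1.   ]
shift tool mm [ 0.9 -2.8  2.3] turn z deg 0.08 q7 0.07629270284421838 F [1.9 2.1 1.3] w 0.017769758680651792 t 18.625
```

```bash
python3 -m pendant '[[1,0,0,-0.0009,0,0,8],[1,0,0,-0.0009,0,0,8],[1,0,0,-0.0009,0,0,8],[1,0,0,-0.0009,0,0,8],[1,0,0,0,0,0,0]]'; python3 go.py 0 -.084 .124 1.952;python3 -c "
from h import *;s=telemetry.sense();print(s['moment'],s['qpos'])"
```

```text
time_s: 19.25
tcp_pos: [0.6405, -0.1457, 0.1299]
tool_rot: [-2.084, -2.349, -0.016]
force: [3.1, 1.1, -1.6]
width: 0.0179
finger_force: 45.0
now clamp xyz mm [  3.2 -83.8 129.9] yaw-clamp 1.3962 tilt [ 0.006  0.008 -1.   ]
shift tool mm [-0.8 -3.1  5.9] turn z deg -31.84 q7 -0.4215059043954617 F [ 3.1  1.1 -1.6] w 0.017901495093012126 t 19.25
[ 0.05558912 -0.6433456  -0.0851841 ] [ 0.57706333  1.0167836  -0.85820241  1.54534998  0.86777882  0.98835433
 -0.4215059 ]
```

```bash
python3 -m pendant '[[1,0,0,-0.0009,0,0,8],[1,0,0,-0.0009,0,0,8],[1,0,0,-0.0009,0,0,8],[1,0,0,-0.0009,0,0,7],[1,0,0,0,0,0,0]]'|grep force; python3 go.py 0 -.084 .124 1.952;python3 -c "
from h import *;s=telemetry.sense();print(s['moment'])"; python3 -m pendant '[[1,0,0,-0.0005,0,0,4],[1,0,0,-0.0005,0,0,4],[1,0,0,0,0,0,0]]'|grep force; python3 go.py 0 -.084 .124 1.952;python3 -c "
from h import *;s=telemetry.sense();print(s['moment'])"
```

```text
force: [5.3, 1.1, -3.8]
finger_force: 45.0
now clamp xyz mm [  3.4 -83.8 133.3] yaw-clamp 0.8569 tilt [ 0.006  0.009 -1.   ]
shift tool mm [-2.5 -2.5  9.3] turn z deg -62.75 q7 -0.8887454664159471 F [ 5.3  1.1 -3.8] w 0.017656881923066917 t 19.875
[-0.01908844 -1.14893089 -0.15336767]
force: [4.6, 1.5, -4.6]
finger_force: 45.0
now clamp xyz mm [  3.5 -83.9 134.2] yaw-clamp 0.7176 tilt [ 0.006  0.009 -1.   ]
shift tool mm [-2.8 -2.2 10.2] turn z deg -70.72 q7 -1.0066161324777527 F [ 4.6  1.5 -4.6] w 0.01771354506906887 t 20.25
[-0.09736368 -1.191098   -0.08482936]
```

```bash
for f in 1; do python3 -m pendant '[[1,0,0,-0.0004,0,0,4],[1,0,0,-0.0004,0,0,3],[1,0,0,0,0,0,0]]'|grep force:; python3 go.py 0 -.084 .124 1.952|cut -c1-90;python3 -c "
from h import *;s=telemetry.sense();print(s['moment'])"; python3 -m pendant '[[1,0,0,-0.0004,0,0,4],[1,0,0,-0.0004,0,0,3],[1,0,0,0,0,0,0]]'|grep force:; python3 go.py 0 -.084 .124 1.952|cut -c1-90;python3 -c "
from h import *;s=telemetry.sense();print(s['moment'])"; done
```

```text
force: [5.3, 0.9, -4.7]
finger_force: 45.0
now clamp xyz mm [  3.5 -84.  134.9] yaw-clamp 0.596 tilt [ 0.007  0.009 -1.   ]
shift tool mm [-3.  -2.  10.9] turn z deg -77.69 q7 -1.1089149292981297 F [ 5.3  0.9 -4.7]
[-0.12155057 -1.26582139 -0.04975479]
force: [5.5, 0.5, -4.8]
finger_force: 45.0
now clamp xyz mm [  3.5 -84.1 135.7] yaw-clamp 0.4742 tilt [ 0.007  0.008 -1.   ]
shift tool mm [-3.2 -1.6 11.7] turn z deg -84.67 q7 -1.2104902652864071 F [ 5.5  0.5 -4.8]
[-0.22783513 -1.26901059 -0.00697646]
```

```bash
for f in 1; do python3 -m pendant '[[1,0,0,-0.0004,0,0,4],[1,0,0,-0.0004,0,0,3],[1,0,0,0,0,0,0]]'|grep force:; python3 go.py 0 -.084 .124 1.952|cut -c1-90;python3 -c "
from h import *;s=telemetry.sense();print(s['moment'])"; python3 -m pendant '[[1,0,0,-0.0002,0,0,3],[1,0,0,-0.0002,0,0,3],[1,0,0,0,0,0,0]]'|grep force:; python3 go.py 0 -.084 .124 1.952|cut -c1-90;python3 -c "
from h import *;s=telemetry.sense();print(s['moment'])"; done
```

```text
force: [5.7, 1.6, -4.6]
finger_force: 45.0
now clamp xyz mm [  3.5 -84.1 136.5] yaw-clamp 0.3512 tilt [ 0.007  0.009 -1.   ]
shift tool mm [-3.4 -1.3 12.5] turn z deg -91.72 q7 -1.3118440326497651 F [ 5.7  1.6 -4.6]
[-0.26697642 -1.29022266 -0.14355141]
force: [7.8, -0.2, -7.5]
finger_force: 45.0
now clamp xyz mm [  3.6 -84.4 136.6] yaw-clamp 0.2494 tilt [ 0.007  0.008 -1.   ]
shift tool mm [-3.5 -1.3 12.6] turn z deg -97.55 q7 -1.396038138191777 F [ 7.8 -0.2 -7.5] 
[-0.44685545 -1.44487883  0.70268582]
```

The moment jumped to 0.7 N m and the rise ended, so this is the end stop. I ease off, let go, rise and look.

```bash
python3 -m pendant '[[1,0,0,0.0006,0,0,-2.5],[0.3,0,0,0,0,0,0],[0.3,0,0,0,0,0,0],[0.3,0,0,0,0,0,0],[0.3,0,0,-0.03,0,0,0],[0.3,0,0,-0.045,0,0,0],[0.3,0,0,-0.045,0,0,0],[0.3,-0.045,0,0,0,0,0],[0.3,-0.045,0,0,0,0,0],[0.3,-0.045,0,0,0,0,0],[0.3,-0.045,0,0,0,0,0],[0.3,0,0,0,0,0,0]]'; python3 - <<'E'
from h import *
p=vision.grab_frame('side');q=vision.grab_frame('top')
a=cv2.resize(p['frame'][130:240,200:330,::-1],(390,330),interpolation=cv2.INTER_CUBIC)
b=cv2.resize(q['frame'][135:245,235:365,::-1],(390,330),interpolation=cv2.INTER_CUBIC)
cv2.imwrite('pics/end.png',np.hstack([a,b]))
E
```

```text
time_s: 23.25
tcp_pos: [0.4849, -0.2491, 0.2546]
tool_rot: [-3.007, -0.89, -0.002]
force: [1.6, 0.3, 0.4]
width: 0.0613
finger_force: 0.0
```

View pics/end.png

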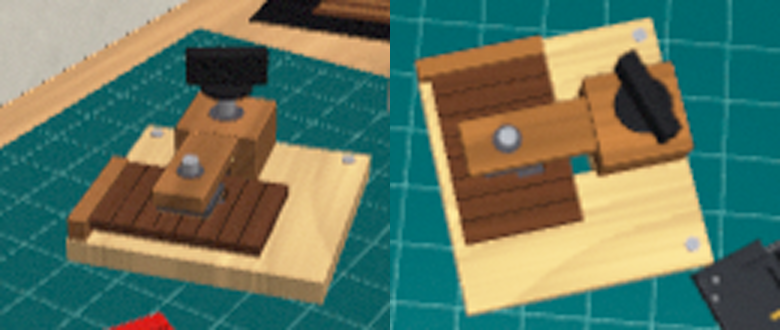

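Both views show the wall lifted against the pad and flush with the fence (left (110,180), right (490,60)). The screw stands high and turned, and the arm is clear.

```bash
python3 -c "
from station import r; print(r.finish_job())"
```

```text
the job is handed in; nothing more can be done
None
```

The job is handed in at about 23 s of the 72 s allowed: the wall looks flush against the fence and pressed up to the pad, the screw is turned clockwise to its end stop, and the arm is clear; no score came back.

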